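Hold a hardness probe on the marked spot of a stone

TASK

First turn the turntable counter-clockwise by its upright post until the lug on its rim rests against the stop bracket, so that the stone's marked face comes round to you. Then take the hardness probe out of its stand and hold its tip inside the drawn ring, square to the sloping face, pressed gently so that the spring tip is about half-way in. Finish while still holding it there, with the disc still at its stop, and leave the mallet, the chisel and the stone offcut alone.

Things in the scene. Friction and masses are not known exactly. Their poses are not given: they have to be found in the camera images.
- turntable: Fixed steel foot of the turntable (200 mm round base plate). Origin at table level on the vertical turning axis. A bent steel stop bracket (upright plate reaching 65 mm up, 170 mm from the axis) stands off the foot, in the direction 60 degrees clockwise (seen from above) from the foot's own +x.
- disc (a joint): Turning angle (rad) of the turntable's aluminium disc (290 mm diameter, top 50 mm above the table), which carries a grey stone (125 x 100 mm, highest point 140 mm above the table). 0 = the steel lug on the disc's rim rests against the stop bracket; a positive value is the angle still to turn, COUNTER-CLOCKWISE from above. It stays where left; turning takes 1 to 2 N at the post.
- post_top (a point): Top centre of the upright round steel post for turning the disc: 12 mm diameter, 74 mm tall, standing on the disc 125 mm from the turning axis (top 124 mm above the table). It goes round with the disc; free space of 30 mm and more around it.
- spot (a point): Marked spot: dark ring (21 mm inside diameter) with a dot in the middle, on the one dressed flat face (90 x 90 mm, sloping 25 degrees from level) of the grey stone clamped to the disc. Origin at the dot, 120 mm above the table, 22 mm out from the turning axis; z points straight out of the face (25 degrees from vertical, outwards from the axis). At the stop it faces the robot roughly.
- stand: Fixed wooden probe stand like a small bench, 90 x 90 mm, top 95 mm above the table (two side legs, 22 mm wide round hole through the 12 mm top). Origin under its centre, at table level.
- probe: Pen-type hardness probe, loose, 170 g, upright in the stand's hole. Origin on its axis, under the 40 mm round flange (z 0 to 6 mm) that rests on the stand's top; z points up, away from the tip. Square grey grip 26 x 26 mm, flat sides along its x and y, z 6 to 76 mm, knob on top to z 80.5; below, a steel nose 18 mm in diameter to z -45 and a thin spring tip to z -70 mm.
- plunger (a joint): How far the probe's spring tip is pushed in, m: 0 = fully out, 0.012 = bottomed. It moves along the probe's axis. Pushing takes 0.8 N to start and 0.4 N more per mm (5.6 N at the bottom).
- tip (a point): Lowest point of the probe's round spring tip (10 mm ball), on the probe's axis, 70 mm below its origin while fully out.
- mallet: Wooden mallet lying on the table beyond the work, 260 mm long, 65 mm high. Leave alone.
- chisel: Chisel with wooden handle lying on the table on the robot's side, 215 mm long, 20 mm high. Leave alone.
- offcut: Lump of the same stone lying on the table at the robot's right, 75 x 55 mm, about 55 mm high. Leave alone.
Not all that is in view belongs to the job. Of the things that look like the probe, the largest one is meant.

How it is judged:
On the way, in this order (a step that is already met when the one before it is completed fails the run):
1. the disc has been turned to its stop, the probe still in its stand (value of joint disc below 0.05 rad and z of probe in the frame of stand below 0.11 m), for 0.2 s.
2. the probe has been lifted out of its stand, the disc at its stop (value of joint disc below 0.05 rad and z of probe in the frame of stand above 0.14 m), for 0.1 s.
At the end, for the whole second after the job is handed in: Disc within 0.05 rad of its stop; probe tip within 10.5 mm of the dot, probe axis within 10 degrees of square to the face, spring tip in by 2.5 to 10 mm (of 12), pressing on it with 1 to 8 N; probe steady (under 20 mm/s), in the fingers, free of its stand (value of joint disc below 0.05 rad and distance between tip and spot below 0.0105 m and angle between the z axis of probe and the z axis of spot, either way round below 0.175 rad and z of probe in the frame of spot above 0.05 m and value of joint plunger between 0.0025 and 0.01 m and contact force between probe and turntable between 1 and 8 N and contact force between the fingers and probe above 1.5 N and contact force between probe and stand below 0.1 N and linear speed of probe below 0.02 m/s); the arm keeps its last pose, push and grip.
It fails at once if the probe is pressed hard on the stone or turntable (over 20 N) (contact force between probe and turntable above 20 N).
It fails at once if the mallet is moved (over 30 mm) (distance of mallet from where it was at the start of the episode above 0.03 m).
It fails at once if the chisel is moved (over 30 mm) (distance of chisel from where it was at the start of the episode above 0.03 m).
It fails at once if the offcut is moved (over 30 mm) (distance of offcut from where it was at the start of the episode above 0.03 m).
It also fails if it takes over 54 s, if anything falls off the work surface, if the arm or the gripper's body presses on something with over 40 N, if the wrist force passes 120 N, or if a joint passes its speed limit or range.

ROBOT

A 6-joint arm with a two-finger parallel gripper is mounted at the origin on the work surface. World frame = base frame: x ahead of the robot, y to its left, z up, the work surface at z = 0. Lengths are in m, angles in rad, forces in N, time in s.
With the tool pointing down it reaches from about 0.35 to 0.775 m from the base axis. Payload 7.3 kg.
Tool frame: the origin (TCP) lies at the very end of the fingers, on their centre line; the grasp point (between the pads) lies 19 mm behind it; z points along the fingers, x is the direction in which the jaws open and shut, and the axes are right-handed (so a half turn about z gives the same grasp; the last joint's range is limited). The gripper opens to 92 mm and grips with 3 to 60 N. Pads are 19 mm wide; open, the fingers measure 130 mm over their backs; the gripper's body (75 mm by 190 mm) begins 47 mm behind the grasp point.
Start: joints at [1.033, 0.342, 1.524, -0, 1.275, -0.146], TCP at [0.2, 0.485, 0.227] pointing down, gripper open.
Joint ranges: [-2.53, 2.53], [-0.77, 2.02], [0.04, 2.7], [-1, 4.14], [0.28, 2.66], [-3.11, 3.11]. Speed limits (rad/s): [2.57, 2.57, 3.14, 3.14, 3.14, 3.14].

INTERFACE

Orientations are given as [roll, pitch, yaw] about the fixed x, y, z axes, in that order (R = Rz(yaw) Ry(pitch) Rx(roll)).
In Python, from cell import robot, read_camera, nets gives the robot as it stands. The module is installed in compiled form; this text tells all that it offers.
- The arm moves only by the tool carry_out, never from a script. Its arguments are lists of equal length, an entry for each row: "translation": the shift along the tool's x, y, z in m, a list of three; "turn": the turn, a rotation vector about the tool's x, y, z in rad, a list of three; "gripper": the gripper's target within -1 to 1 (shut at 1, half-way at 0, fully open at -1). A call has 1 to 10 rows; each row shifts and turns the commanded pose from where the row before left it, along the tool's axes as they then stand; what a row does not reach is not made up. A row lasts 1/10 s, in which the tool goes at most 50 mm and 8.59 degrees, less where a joint would pass 70% of its speed; a pose out of reach is approached as far as the arm can. A call with a gripper value outside its range is refused whole. The fingers move at their own pace and stop on an object; "squeeze" is the grip in N (left out, the last holds). Time passes only in rows, so rows that do not move let the fingers close. It gives the time, the measured TCP pose, the force and the opening at its end, in the units of the state.
- robot.observe(): the state, without advancing time (a new reading comes with each control period).
- read_camera(name): name is "scene" or "top" or "wrist"; returns a dict with "img" (384x512x3 uint8, red, green, blue), "fx", "fy", "cx", "cy" (pixels), "world_from_camera" (4x4, takes a point from camera to world coordinates). Camera axes: x right, y down, z forward; pixel columns grow to the right and rows downward; lengths in m; the calibration is good to about 2 mm. A picture is of the moment at which its call begins. There is no depth.
- robot.hand_in(): hands the job in, once; it reports no verdict.
Trained networks look in a picture, given as the dict that the camera call returned (one of the last four; its "shot" number tells which), for a name from the list of things; names that differ only in an ending like _2 or _b are one class to them, and where a whole thing is asked for, a point or a joint stands for the part that bears it (a point fixed in the world has none). Each returns a list of dicts, best first, with "score" (0 to 1); they miss things now and then, are a little off and sometimes report something else, mostly with a low value. They report only what shows in the picture. A call takes as long as a camera call. They do not tell look-alikes from the thing itself.
- nets.regions_of(picture, name): "region" (384x512 bool, what is visible of it) and "pixel" ([column, row] in pixels, amid what is visible of it).
- nets.tip_of(picture, name): "pixel" ([column, row] in pixels: a listed point, or the origin of a listed thing).
The state is a dict: "time": time; "qpos": joint angles; "qvel": joint speeds; "joint_efforts": joint torques, N m; "tool_pos": TCP position; "tool_rot": TCP orientation; "contact_force": force on the tool from outside, world axes, zero at the start; "torque": the same for the moment, N m; "opening": finger opening in m.
Only numpy, scipy, OpenCV 4.12 (cv2) and the standard library are available. Lean on these libraries where they do the work, as an engineer would, in place of code of your own. Each camera call takes 0.05 s, during which the arm holds its last target. There are 200 camera calls.

## Working session

There is one attempt and no reset: what is moved stays moved. The work goes in short steps, Python scripts to look and compute and a tool call to move; the robot and the scene stay as the last step left them, time stands still between calls to the robot, and variables do not carry over. Pictures are saved under pics/ and viewed, about 8 in all and at most 12, crops included, and the job is handed in when it is done.

Besides the shell and the picture viewer there is one more tool, called by a JSON object that holds its "name" and its "arguments", one argument or row to a line. carry_out: Moves the arm, as the interface text tells. Its arguments: {"type":"object","properties":{"translation":{"type":"array","items":{"type":"array","items":{"type":"number"}}},"turn":{"type":"array","items":{"type":"array","items":{"type":"number"}}},"gripper":{"type":"array","items":{"type":"number"}},"squeeze":{"type":"number"}},"required":["translation","turn","gripper"]}

```bash
mkdir -p pics
cat > h.py <<'E'
import numpy as np, cv2
from cell import robot, read_camera, nets
from scipy.spatial.transform import Rotation as R
def save(p,n): cv2.imwrite('pics/'+n,p['img'][:,:,::-1])
def ray(p,px):
    T=np.array(p['world_from_camera']); d=T[:3,:3]@np.array([(px[0]-p['cx'])/p['fx'],(px[1]-p['cy'])/p['fy'],1.])
    return T[:3,3],d/np.linalg.norm(d)
def atz(p,px,z):
    o,d=ray(p,px); return o+d*(z-o[2])/d[2]
def proj(p,X):
    T=np.array(p['world_from_camera']); c=T[:3,:3].T@(np.array(X)-T[:3,3]); return np.array([p['fx']*c[0]/c[2]+p['cx'],p['fy']*c[1]/c[2]+p['cy']])
def tri(rs):
    A=0;b=0
    for o,d in rs:
        M=np.eye(3)-np.outer(d,d);A=A+M;b=b+M@o
    return np.linalg.solve(A,b)
E
python3 - <<'E'
from h import *
print(robot.observe())
Z=dict(turntable=0,post_top=.124,spot=.12,stand=0,probe=.095,tip=.025)
ims=[]
for c in ['scene','top']:
    p=read_camera(c); ims.append(p['img'][:,:,::-1]); print(c,np.round(p['world_from_camera'],3).tolist(),p['fx'])
    for n,z in Z.items():
        for d in nets.tip_of(p,n)[:4]:
            print(c,n,np.round(d['score'],2),np.round(d['pixel']),np.round(atz(p,d['pixel'],z),3))
    for n in ['mallet','chisel','offcut','disc','probe']:
        for d in nets.regions_of(p,n)[:4]: print(c,'reg',n,np.round(d['score'],2),np.round(d['pixel']),d['region'].sum(),np.round(atz(p,d['pixel'],.02),3))
cv2.imwrite('pics/a.png',cv2.resize(ims[0],(800,600)));cv2.imwrite('pics/b.png',cv2.resize(ims[1],(800,600)))
E
```

```text
{'time': 0.0, 'qpos': array([ 1.03298889e+00,  3.42686508e-01,  1.52509132e+00,  2.50881019e-06,
        1.27538762e+00, -1.46028426e-01]), 'qvel': array([-0.00085281, -0.00104645, -0.00075665,  0.00023813,  0.0003628 ,
       -0.00115505]), 'joint_efforts': array([-1.45113434e-03, -4.31243384e+01, -2.44214219e+01,  7.14876596e-02,
        5.58739551e-02, -1.36021331e-04]), 'tool_pos': array([0.2002277 , 0.48484349, 0.22603783]), 'tool_rot': array([-3.14136142e+00,  1.55570931e-03,  1.17901677e+00]), 'contact_force': array([ 0.07178238,  0.97597064, -0.29170736]), 'torque': array([-0.02705851,  0.02755708, -0.03827499]), 'opening': 0.09195527228124811}
scene [[-0.09, 0.619, -0.78, 1.523], [0.996, 0.05, -0.074, 0.019], [-0.007, -0.784, -0.621, 0.872], [0.0, 0.0, 0.0, 1.0]] 497.25330513169604
scene turntable 0.92 [219. 222.] [ 0.55  -0.172  0.   ]
scene post_top 0.72 [264. 201.] [ 0.602 -0.049  0.124]
scene spot 0.73 [227. 185.] [ 0.544 -0.146  0.12 ]
scene stand 0.88 [396. 234.] [ 0.558  0.287 -0.   ]
scene probe 0.74 [396. 204.] [0.551 0.273 0.095]
scene probe 0.68 [388. 194.] [0.516
[... 641 characters left out ...]
1.0]] 390.1794816114341
top turntable 0.6 [292. 190.] [ 0.548 -0.175  0.   ]
top post_top 0.9 [252. 166.] [ 0.6   -0.048  0.124]
top post_top 0.56 [144. 187.] [0.538 0.248 0.124]
top spot 0.86 [288. 191.] [ 0.532 -0.149  0.12 ]
top stand 0.62 [147. 185.] [0.557 0.275 0.   ]
top probe 0.63 [137. 180.] [0.56  0.277 0.095]
top probe 0.62 [141. 218.] [0.453 0.261 0.095]
top probe 0.55 [175. 181.] [0.559 0.171 0.095]
top reg mallet 0.75 [167. 141.] 1449 [0.689 0.215 0.02 ]
top reg chisel 0.62 [205. 244.] 462 [0.379 0.09  0.02 ]
top reg offcut 0.71 [380. 234.] 572 [ 0.415 -0.44   0.02 ]
top reg disc 0.91 [290. 188.] 7417 [ 0.551 -0.165  0.02 ]
top reg probe 0.59 [134. 178.] 209 [0.574 0.31  0.02 ]
```

View pics/a.png

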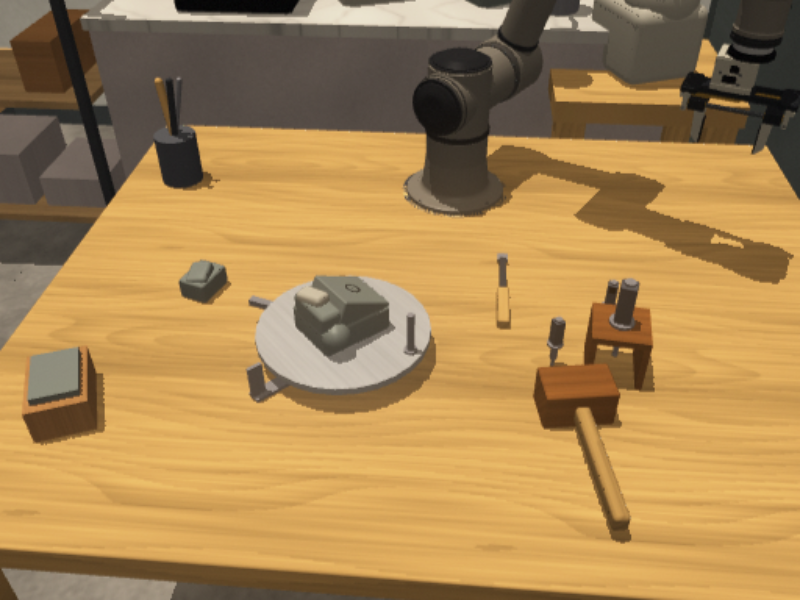

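View pics/b.png

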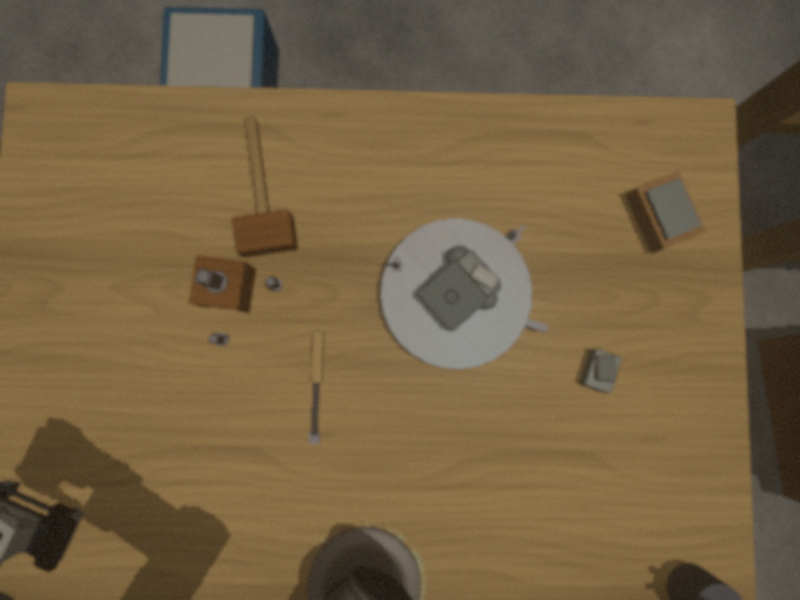

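The scene view shows the turntable at about (345,330), with its post at (410,330) and the stop bracket at (260,380). The lug is at about (258,302), roughly 69° short of the bracket. The big probe is in the stand at (625,300), with two smaller look-alikes at (555,335) and (612,290). The top view agrees: disc (455,293), post (393,265), lug (537,327), bracket (513,234), spot (451,297).

Run:
```python
from h import *
ps=[read_camera(c) for c in ['scene','top']]
for n in ['post_top','spot','stand','probe','turntable']:
    rs=[]
    for p in ps:
        ds=nets.tip_of(p,n)
        if n=='probe': ds=[min(ds,key=lambda d:np.linalg.norm(d['pixel']-proj(p,[.556,.275,.095])))]
        rs.append(ray(p,ds[0]['pixel']))
    X=tri(rs); print(n,np.round(X,4))
# disc rim fit: bright low-saturation region, ellipse centre
from scipy.optimize import least_squares
t=np.linspace(0,2*np.pi,60,endpoint=False)
for p in ps:
    m=nets.regions_of(p,'disc')[0]['region']
    c=max(cv2.findContours(m.astype(np.uint8),0,1)[0],key=len)[:,0].astype(float)
    def f(v):
        P=np.array([proj(p,[v[0]+.145*np.cos(a),v[1]+.145*np.sin(a),.05]) for a in t])
        return np.min(np.linalg.norm(P[:,None]-c[None],axis=2),axis=1)
    r=least_squares(f,[.55,-.172],loss='soft_l1',diff_step=1e-3); print('axis',np.round(r.x,4),r.cost)
p=ps[1]; print('lug',atz(p,[344,209],.05),'stop',atz(p,[329,149],.06))
```

```text
post_top [ 0.6063 -0.0513  0.1285]
spot [ 0.5398 -0.15    0.1178]
stand [ 0.5488  0.2835 -0.0085]
probe [0.56   0.2741 0.099 ]
turntable [ 0.5447 -0.1661  0.0021]
axis [ 0.5615 -0.1673] 21.54704200406905
axis [ 0.5518 -0.1685] 25.62179576189433
lug [ 0.48857503 -0.32309904  0.05      ] stop [ 0.66663065 -0.27709445  0.06      ]
```

```bash
cat >> h.py <<'E'
def plan(pos,rot,n,start=None):
    "rows from current (or start) pose to pos, rot (Rotation); returns end pose"
    if start is None:
        s=robot.observe(); start=(np.array(s['tool_pos']),R.from_euler('xyz',s['tool_rot']))
    p0,r0=start; rv=(r0.inv()*rot).as_rotvec(); T=[];W=[]
    p=p0;r=r0
    for i in range(1,n+1):
        pn=p0+(np.array(pos)-p0)*i/n; 
        T.append(np.round(r.inv().apply(pn-p),4)+0.); W.append(np.round(rv/n,4)+0.)
        p=p+r.apply(T[-1]); r=r*R.from_rotvec(W[-1])
    for k in range(0,n,10):
        print('T',[x.tolist() for x in T[k:k+10]]); print('W',[x.tolist() for x in W[k:k+10]])
    print('max',max(np.linalg.norm(x) for x in T),np.linalg.norm(rv)/n)
    return p,r
def down(yawdeg): return R.from_euler('xyz',[np.pi,0,np.radians(yawdeg)])
E
python3 -c "
from h import *
plan([.601,-.049,.2],down(-23),16)"
```

```text
T [[-0.0213, 0.0359, 0.0017], [-0.0177, 0.0378, 0.0016], [-0.0138, 0.0394, 0.0017], [-0.0099, 0.0405, 0.0017], [-0.0058, 0.0413, 0.0016], [-0.0018, 0.0417, 0.0017], [0.0024, 0.0417, 0.0017], [0.0065, 0.0412, 0.0017], [0.0105, 0.0404, 0.0016], [0.0145, 0.0391, 0.0017]]
W [[0.0, 0.0, 0.0988], [0.0, 0.0, 0.0988], [0.0, 0.0, 0.0988], [0.0, 0.0, 0.0988], [0.0, 0.0, 0.0988], [0.0, 0.0, 0.0988], [0.0, 0.0, 0.0988], [0.0, 0.0, 0.0988], [0.0, 0.0, 0.0988], [0.0, 0.0, 0.0988]]
T [[0.0182, 0.0376, 0.0017], [0.0218, 0.0355, 0.0016], [0.0253, 0.0333, 0.0017], [0.0284, 0.0305, 0.0017], [0.0313, 0.0277, 0.0016], [0.0338, 0.0244, 0.0017]]
W [[0.0, 0.0, 0.0988], [0.0, 0.0, 0.0988], [0.0, 0.0, 0.0988], [0.0, 0.0, 0.0988], [0.0, 0.0, 0.0988], [0.0, 0.0, 0.0988]]
max 0.04185534613403645 0.09877577844034904
```

{"name": "carry_out", "arguments": {
  "translation": [
    [-0.0213, 0.0359, 0.0017],
    [-0.0177, 0.0378, 0.0016],
    [-0.0138, 0.0394, 0.0017],
    [-0.0099, 0.0405, 0.0017],
    [-0.0058, 0.0413, 0.0016],
    [-0.0018, 0.0417, 0.0017],
    [0.0024, 0.0417, 0.0017],
    [0.0065, 0.0412, 0.0017],
    [0.0105, 0.0404, 0.0016],
    [0.0145, 0.0391, 0.0017]
  ],
  "turn": [
    [0, 0, 0.0988],
    [0, 0, 0.0988],
    [0, 0, 0.0988],
    [0, 0, 0.0988],
    [0, 0, 0.0988],
    [0, 0, 0.0988],
    [0, 0, 0.0988],
    [0, 0, 0.0988],
    [0, 0, 0.0988],
    [0, 0, 0.0988]
  ],
  "gripper": [-1, -1, -1, -1, -1, -1, -1, -1, -1, -1]
}}

```text
time: 2.9
tool_pos: [0.4517, 0.1499, 0.2102]
tool_rot: [-3.141, -0.001, 0.187]
contact_force: [0.7, 1.4, -0.5]
opening: 0.0918
```

{"name": "carry_out", "arguments": {
  "translation": [
    [0.0182, 0.0376, 0.0017],
    [0.0218, 0.0355, 0.0016],
    [0.0253, 0.0333, 0.0017],
    [0.0284, 0.0305, 0.0017],
    [0.0313, 0.0277, 0.0016],
    [0.0338, 0.0244, 0.0017],
    [0, 0, 0],
    [0, 0, 0],
    [0, 0, 0]
  ],
  "turn": [
    [0, 0, 0.0988],
    [0, 0, 0.0988],
    [0, 0, 0.0988],
    [0, 0, 0.0988],
    [0, 0, 0.0988],
    [0, 0, 0.0988],
    [0, 0, 0],
    [0, 0, 0],
    [0, 0, 0]
  ],
  "gripper": [-0.3, -0.3, -0.3, -0.3, -0.3, -0.3, -0.3, -0.3, -0.3]
}}

```text
time: 3.8
tool_pos: [0.6003, -0.0482, 0.2]
tool_rot: [-3.141, 0.001, -0.4]
contact_force: [-1.3, -0.3, -0.5]
opening: 0.0595
```

Run:
```python
from h import *
s=robot.observe(); print(s['time'],s['tool_pos'],np.degrees(s['tool_rot']),s['opening'],s['contact_force'])
p=read_camera('wrist'); print(np.round(p['world_from_camera'],3).tolist())
for n,z in dict(post_top=.124,spot=.12,turntable=0).items():
    for d in nets.tip_of(p,n)[:3]: print(n,d['score'],d['pixel'],atz(p,d['pixel'],z))
print('tcp px',proj(p,s['tool_pos']))
cv2.imwrite('pics/c.png',p['img'][:,:,::-1])
```

```text
3.8 [ 0.60034612 -0.04816759  0.19996983] [-1.79986361e+02  4.59736813e-02 -2.29433722e+01] 0.05946440118673561 [-1.31965878 -0.3006598  -0.51318951]
[[0.921, -0.378, -0.096, 0.626], [-0.39, -0.892, -0.228, 0.014], [0.0, 0.247, -0.969, 0.358], [0.0, 0.0, 0.0, 1.0]]
post_top 0.95 [262.8, 200.2] [ 0.6011669 -0.0505223  0.124    ]
turntable 0.62 [264.5, 268.7] [ 0.55683126 -0.16426548  0.        ]
tcp px [261.00163527 238.39325241]
```

View pics/c.png

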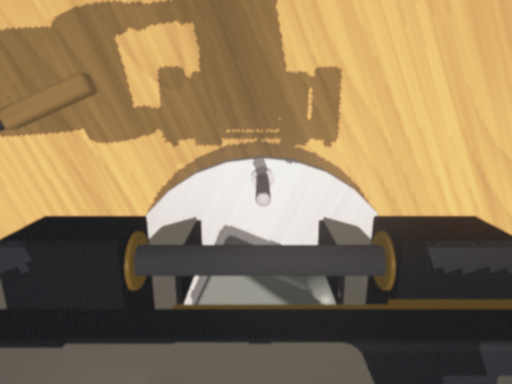

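The post top is at (263,200), between the fingers. I'll go down and grip it.

{"name": "carry_out", "arguments": {
  "translation": [
    [0, 0.0025, 0.03],
    [0, 0, 0.04],
    [0, 0, 0.035],
    [0, 0, 0],
    [0, 0, 0],
    [0, 0, 0],
    [0, 0, 0],
    [0, 0, 0]
  ],
  "turn": [
    [0, 0, 0],
    [0, 0, 0],
    [0, 0, 0],
    [0, 0, 0],
    [0, 0, 0],
    [0, 0, 0],
    [0, 0, 0],
    [0, 0, 0]
  ],
  "gripper": [-0.3, -0.3, -0.3, 1, 1, 1, 1, 1],
  "squeeze": 12
}}

```text
time: 4.8
tool_pos: [0.6007, -0.0514, 0.0966]
tool_rot: [-3.141, -0.003, -0.402]
contact_force: [0.7, 0.6, 0.1]
opening: 0.0244
```

Run:
```python
from h import *
s=robot.observe(); print(s['tool_pos'],np.degrees(s['tool_rot']),s['opening'],s['contact_force'])
c=np.array([.5525,-.166]); p0=s['tool_pos']; v=p0[:2]-c; print(np.linalg.norm(v),np.degrees(np.arctan2(v[1],v[0])))
# per-row chord for 5.5 deg in tool axes
st=(np.array(p0),R.from_euler('xyz',s['tool_rot']))
a=np.radians(5.5)
for i in range(2):
    b=(i+1)*a; w=np.array([[np.cos(b),-np.sin(b)],[np.sin(b),np.cos(b)]])@v
    st=plan([*(c+w),p0[2]],R.from_euler('z',a)*st[1],1,st)
```

```text
[ 0.60074633 -0.05143279  0.0966259 ] [-1.79962402e+02 -1.55290057e-01 -2.30186669e+01] 0.02439995611535237 [0.72499421 0.61911602 0.12260764]
0.12431152065934664 67.16315711322946
T [[-0.0119, 0.0006, 0.0]]
W [[0.0003, -0.0001, -0.096]]
max 0.011915116449284079 0.09599310885968812
T [[-0.0119, 0.0006, -0.0001]]
W [[0.0003, -0.0001, -0.096]]
max 0.011915536076903968 0.09599310885968812
```

{"name": "carry_out", "arguments": {
  "translation": [
    [0, 0, 0],
    [0, 0, 0],
    [0, 0, 0],
    [-0.006, 0.0002, 0],
    [-0.0119, 0.0006, 0],
    [-0.0119, 0.0006, 0],
    [-0.0119, 0.0006, 0],
    [-0.0119, 0.0006, 0],
    [0, 0, 0]
  ],
  "turn": [
    [0, 0, 0],
    [0, 0, 0],
    [0, 0, 0],
    [0, 0, -0.048],
    [0, 0, -0.096],
    [0, 0, -0.096],
    [0, 0, -0.096],
    [0, 0, -0.096],
    [0, 0, 0]
  ],
  "gripper": [1, 1, 1, 1, 1, 1, 1, 1, 1]
}}

```text
time: 5.7
tool_pos: [0.5465, -0.0421, 0.0957]
tool_rot: [3.141, 0.001, 0.033]
contact_force: [-1.3, -1.3, 5.4]
opening: 0.0115
```

Run:
```python
from h import *
s=robot.observe(); print(s['tool_pos'],np.degrees(s['tool_rot']),s['opening'],s['contact_force'])
c=np.array([.5525,-.166]); p0=s['tool_pos']; v=p0[:2]-c; print(np.linalg.norm(v),np.degrees(np.arctan2(v[1],v[0])))
for c in ['top','wrist']:
    p=read_camera(c)
    for n,z in dict(post_top=.124,spot=.12,turntable=0).items():
        for d in nets.tip_of(p,n)[:1]: print(c,n,d['score'],d['pixel'],atz(p,d['pixel'],z))
```

```text
[ 0.54647707 -0.04206361  0.09566265] [1.79956657e+02 3.14399754e-02 1.87056067e+00] 0.011492338091721847 [-1.33820236 -1.30357888  5.41628488]
0.12408264669244905 92.78220895349648
top post_top 0.41 [291.0, 191.7] [ 0.53075715 -0.15770313  0.124     ]
top spot 0.97 [288.9, 189.2] [ 0.53805003 -0.15218149  0.12      ]
top turntable 0.61 [290.8, 192.5] [ 0.53973474 -0.16955591  0.        ]
```

{"name": "carry_out", "arguments": {
  "translation": [
    [-0.0119, 0.0006, 0],
    [-0.0119, 0.0006, 0],
    [-0.0119, 0.0006, 0],
    [-0.0119, 0.0006, 0],
    [-0.0119, 0.0006, 0],
    [-0.0119, 0.0006, 0],
    [-0.006, 0.0002, 0],
    [0, 0, 0]
  ],
  "turn": [
    [0, 0, -0.096],
    [0, 0, -0.096],
    [0, 0, -0.096],
    [0, 0, -0.096],
    [0, 0, -0.096],
    [0, 0, -0.096],
    [0, 0, -0.048],
    [0, 0, 0]
  ],
  "gripper": [1, 1, 1, 1, 1, 1, 1, 1]
}}

```text
time: 6.9
tool_pos: [0.4763, -0.0682, 0.0956]
tool_rot: [3.14, -0.001, 0.654]
contact_force: [0.3, -1.2, 5.6]
opening: 0.0115
```

Run:
```python
from h import *
s=robot.observe(); print(s['tool_pos'],np.degrees(s['tool_rot']),s['opening'],s['contact_force'])
c=np.array([.5525,-.166]); p0=s['tool_pos']; v=p0[:2]-c; print(np.linalg.norm(v),np.degrees(np.arctan2(v[1],v[0])))
p=read_camera('scene');q=read_camera('top')
a=cv2.resize(p['img'][150:270,140:300,::-1],(800,600),interpolation=cv2.INTER_CUBIC)
cv2.imwrite('pics/d.png',a)
```

```text
[ 0.47634016 -0.06823025  0.09561708] [ 1.79905145e+02 -5.00937501e-02  3.74756601e+01] 0.011534021502784276 [ 0.34574327 -1.23207916  5.63335166]
0.12393242252024769 127.91757308971488
```

View pics/d.png

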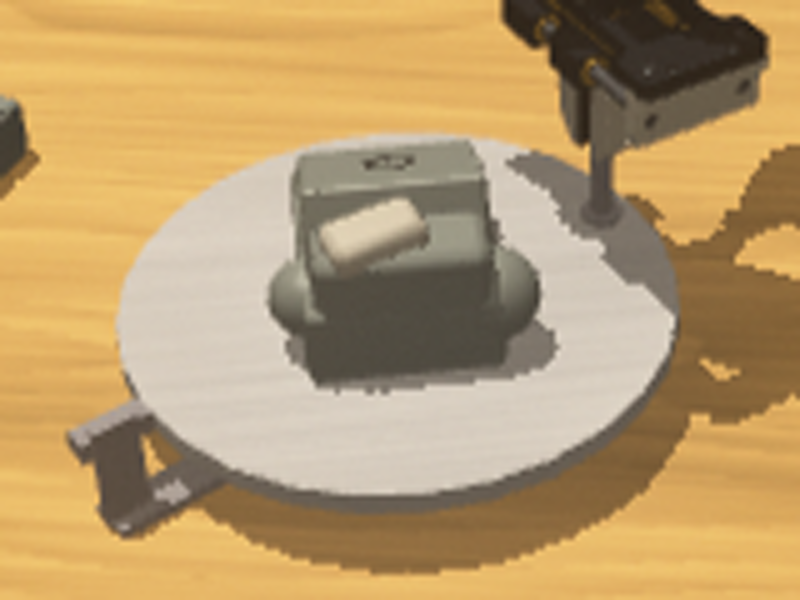

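The lug (85,435) is now close to the bracket (120,480), a few degrees short. I'll creep on and watch the force.

{"name": "carry_out", "arguments": {
  "translation": [
    [-0.0043, 0.0001, 0],
    [-0.0043, 0.0001, 0],
    [0, 0, 0]
  ],
  "turn": [
    [0, 0, -0.035],
    [0, 0, -0.035],
    [0, 0, 0]
  ],
  "gripper": [1, 1, 1]
}}

```text
time: 7.3
tool_pos: [0.4722, -0.0718, 0.0956]
tool_rot: [3.139, -0.006, 0.723]
contact_force: [9.2, 7.9, 1.0]
opening: 0.0115
```

{"name": "carry_out", "arguments": {
  "translation": [
    [-0.0043, 0.0001, 0],
    [0, 0, 0]
  ],
  "turn": [
    [0, 0, -0.035],
    [0, 0, 0]
  ],
  "gripper": [1, 1]
}}

```text
time: 7.5
tool_pos: [0.4706, -0.0736, 0.0957]
tool_rot: [3.138, -0.01, 0.757]
contact_force: [17.3, 16.7, -3.7]
opening: 0.0162
```

{"name": "carry_out", "arguments": {
  "translation": [
    [-0.0043, 0.0001, 0],
    [0, 0, 0]
  ],
  "turn": [
    [0, 0, -0.035],
    [0, 0, 0]
  ],
  "gripper": [1, 1]
}}

```text
time: 7.7
tool_pos: [0.4679, -0.0768, 0.0957]
tool_rot: [3.136, -0.01, 0.792]
contact_force: [18.5, 16.8, -4.7]
opening: 0.0245
```

{"name": "carry_out", "arguments": {
  "translation": [
    [0, 0, 0],
    [0, 0, 0],
    [0, 0, 0],
    [0, 0, -0.04],
    [0, 0, -0.05],
    [0, 0, -0.05]
  ],
  "turn": [
    [0, 0, 0],
    [0, 0, 0],
    [0, 0, 0],
    [0, 0, 0],
    [0, 0, 0],
    [0, 0, 0]
  ],
  "gripper": [-0.4, -0.4, -0.4, -0.4, -0.7, -1]
}}

```text
time: 8.3
tool_pos: [0.4621, -0.0788, 0.2361]
tool_rot: [-3.139, 0.001, 0.793]
contact_force: [0.9, -0.1, -0.9]
opening: 0.0679
```

Run:
```python
from h import *
s=robot.observe(); print(s['tool_pos'],np.degrees(s['tool_rot']),s['opening'],s['contact_force'])
p=read_camera('scene');q=read_camera('top')
for n,z in dict(post_top=.124,spot=.12,turntable=0).items():
    for c in (p,q):
        for d in nets.tip_of(c,n)[:1]: print(n,d['score'],d['pixel'],atz(c,d['pixel'],z))
a=cv2.resize(p['img'][205:265,140:220,::-1],(400,300),interpolation=cv2.INTER_CUBIC)
b=cv2.resize(q['img'][120:220,95:215,::-1],(400,300),interpolation=cv2.INTER_CUBIC)
c=cv2.resize(p['img'][155:245,330:450,::-1],(400,300),interpolation=cv2.INTER_CUBIC)
b2=cv2.resize(q['img'][120:240,230:390,::-1],(400,300),interpolation=cv2.INTER_CUBIC)
cv2.imwrite('pics/e.png',np.vstack([np.hstack([a,b2]),np.hstack([c,b])]))
```

```text
[ 0.46209452 -0.07883118  0.236069  ] [-1.79864241e+02  6.42923322e-02  4.54557842e+01] 0.06793889131577571 [ 0.91879257 -0.11965982 -0.92645059]
post_top 0.73 [259.8, 168.9] [ 0.47226651 -0.06921714  0.124     ]
post_top 0.53 [146.0, 185.2] [0.54232502 0.24438055 0.124     ]
spot 0.61 [216.1, 181.0] [ 0.52811797 -0.17546591  0.12      ]
spot 0.87 [295.8, 189.4] [ 0.53780286 -0.17151181  0.12      ]
turntable 0.95 [218.8, 221.9] [ 0.54804451 -0.17198642  0.        ]
turntable 0.82 [291.3, 190.6] [ 0.54568103 -0.17107442  0.        ]
```

View pics/e.png

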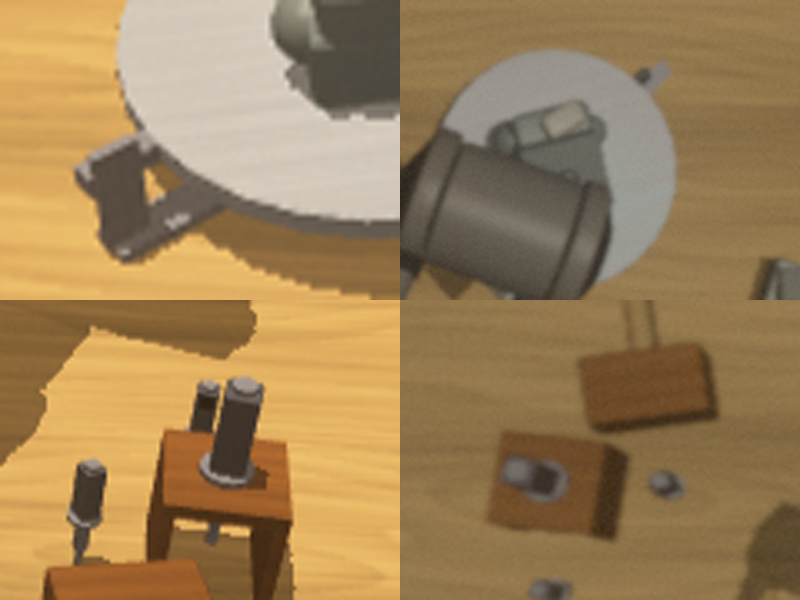

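The lug now touches the bracket (top-left panel, 110,165), and the large probe stands upright in its stand. Next I move above the probe.

```bash
python3 -c "
from h import *
plan([.54,.265,.27],down(0),9)"
```

```text
T [[0.0333, -0.0206, -0.0041], [0.0313, -0.0235, -0.004], [0.0292, -0.0261, -0.004], [0.0268, -0.0286, -0.0041], [0.0241, -0.0309, -0.004], [0.0213, -0.0328, -0.0041], [0.0183, -0.0346, -0.004], [0.0153, -0.0361, -0.0041], [0.012, -0.0372, -0.0041]]
W [[-0.0003, 0.0003, 0.0882], [-0.0003, 0.0003, 0.0882], [-0.0003, 0.0003, 0.0882], [-0.0003, 0.0003, 0.0882], [-0.0003, 0.0003, 0.0882], [-0.0003, 0.0003, 0.0882], [-0.0003, 0.0003, 0.0882], [-0.0003, 0.0003, 0.0882], [-0.0003, 0.0003, 0.0882]]
max 0.03942220186646098 0.0882134641564384
```

{"name": "carry_out", "arguments": {
  "translation": [
    [0.0333, -0.0206, -0.004],
    [0.0313, -0.0235, -0.004],
    [0.0292, -0.0261, -0.004],
    [0.0268, -0.0286, -0.004],
    [0.0241, -0.0309, -0.004],
    [0.0213, -0.0328, -0.004],
    [0.0183, -0.0346, -0.004],
    [0.0153, -0.0361, -0.004],
    [0.012, -0.0372, -0.004],
    [0, 0, 0]
  ],
  "turn": [
    [0, 0, 0.0882],
    [0, 0, 0.0882],
    [0, 0, 0.0882],
    [0, 0, 0.0882],
    [0, 0, 0.0882],
    [0, 0, 0.0882],
    [0, 0, 0.0882],
    [0, 0, 0.0882],
    [0, 0, 0.0882],
    [0, 0, 0]
  ],
  "gripper": [-1, -1, -1, -1, -1, -1, -1, -1, -1, -1]
}}

```text
time: 9.7
tool_pos: [0.5406, 0.2689, 0.2691]
tool_rot: [-3.141, 0.002, 0.002]
contact_force: [-0.3, -0.9, -0.3]
opening: 0.0919
```

Run:
```python
from h import *
s=robot.observe(); print(s['tool_pos'],np.degrees(s['tool_rot']),s['opening'])
w=read_camera('wrist');q=read_camera('top')
for c,nm in ((w,'w'),(q,'t')):
  for n,z in dict(probe=.095,post_top=.124,spot=.12,turntable=0).items():
    for d in nets.tip_of(c,n)[:3]: print(nm,n,d['score'],d['pixel'],atz(c,d['pixel'],z))
print(proj(w,s['tool_pos']))
b=cv2.resize(q['img'][120:240,210:370,::-1],(400,300),interpolation=cv2.INTER_CUBIC)
cv2.imwrite('pics/f.png',np.vstack([np.hstack([cv2.resize(w['img'][...,::-1],(400,300)),b])]))
```

```text
[0.54062458 0.26891962 0.26914167] [-1.79951214e+02  1.22401102e-01  1.18119127e-01] 0.09186683345245614
w probe 0.85 [275.6, 231.6] [0.55750615 0.20315028 0.095     ]
w probe 0.76 [186.1, 155.4] [0.4653751 0.2856821 0.095    ]
w probe 0.57 [279.3, 161.8] [0.56022982 0.27928998 0.095     ]
t probe 0.78 [137.0, 178.8] [0.5632041  0.27852161 0.095     ]
t probe 0.46 [139.6, 211.4] [0.47071407 0.26697834 0.095     ]
t post_top 0.87 [261.1, 216.3] [ 0.46120513 -0.07540151  0.124     ]
t spot 0.69 [295.3, 189.7] [ 0.53693726 -0.17011505  0.12      ]
t spot 0.19 [169.8, 124.3] [0.71683011 0.18614845 0.12      ]
t turntable 0.94 [288.5, 189.9] [ 0.54772252 -0.1623536   0.        ]
[260.24185028 238.7783248 ]
```

View pics/f.png

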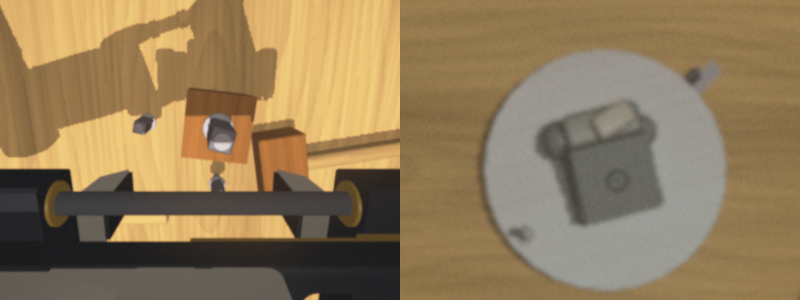

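Run:
```python
from h import *
w=read_camera('wrist')
a=cv2.resize(w['img'][105:215,225:335,::-1],(770,600)[::-1] if 0 else (600,600),interpolation=cv2.INTER_CUBIC)
a=cv2.convertScaleAbs(a,alpha=1.6,beta=10)
cv2.imwrite('pics/g.png',a)
for X in ([.56,.277,.095],[.56,.277,.1755]): print(proj(w,X), (proj(w,X)-[225,105])*600/110)
print(np.round(w['world_from_camera'],3).tolist())
```

```text
[278.327885   158.80926599] [290.87937272 293.50508723]
[284.10833818 175.28874739] [322.40911735 383.39316757]
[[1.0, -0.001, 0.001, 0.54], [-0.001, -0.969, -0.248, 0.331], [0.001, 0.248, -0.969, 0.429], [0.0, 0.0, 0.0, 1.0]]
```

View pics/g.png

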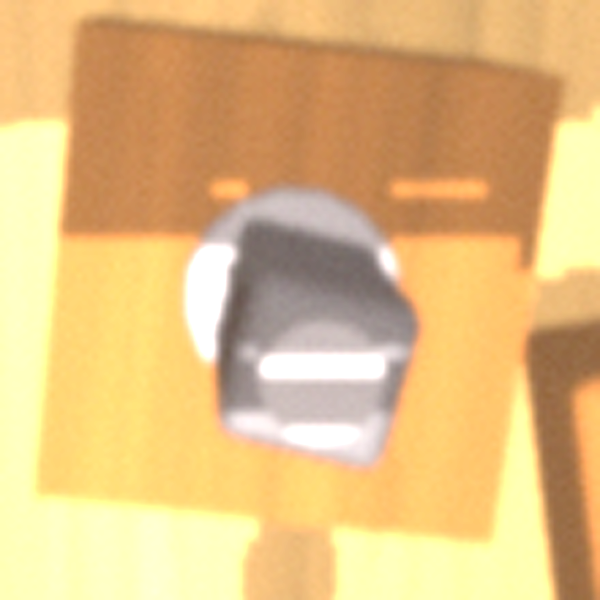

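Flange centre is at about (292,295) in the crop, and the grip's top corners are at (222,430), (378,465) and (415,320). That puts the grip's sides at about -13.5°.

Run:
```python
from h import *
w=read_camera('wrist')
f=lambda x,y:[225+x*110/600,105+y*110/600]
print('flange',atz(w,f(292,295),.1005),'top',atz(w,f(318.5,375),.171))
print([np.round(atz(w,f(*c),.171),4).tolist() for c in((222,430),(378,465),(415,320))])
e=plan([.5595,.277,.20],down(-13.5),3)
plan([.5595,.277,.125],e[1],3,e)
```

```text
flange [0.55988951 0.27777321 0.1005    ] top [0.5597502  0.27744848 0.171     ]
[[0.5456, 0.2691, 0.171], [0.5688, 0.2638, 0.171], [0.5737, 0.2856, 0.171]]
T [[0.0062, -0.0042, 0.0237], [0.0059, -0.0047, 0.0238], [0.0055, -0.0051, 0.0237]]
W [[-0.0001, -0.0001, 0.0785], [-0.0001, -0.0001, 0.0785], [-0.0001, -0.0001, 0.0785]]
max 0.02496677792587582 0.07846628333030102
T [[0.0, 0.0, 0.025], [0.0, 0.0, 0.025], [0.0, 0.0, 0.025]]
W [[0.0, 0.0, 0.0], [0.0, 0.0, 0.0], [0.0, 0.0, 0.0]]
max 0.025 0.0
```

{"name": "carry_out", "arguments": {
  "translation": [
    [0.0062, -0.0042, 0.0237],
    [0.0059, -0.0047, 0.0238],
    [0.0055, -0.0051, 0.0237],
    [0, 0, 0.025],
    [0, 0, 0.025],
    [0, 0, 0.025],
    [0, 0, 0]
  ],
  "turn": [
    [0, 0, 0.0785],
    [0, 0, 0.0785],
    [0, 0, 0.0785],
    [0, 0, 0],
    [0, 0, 0],
    [0, 0, 0],
    [0, 0, 0]
  ],
  "gripper": [-0.2, -0.2, -0.2, -0.2, -0.2, -0.2, -0.2]
}}

```text
time: 11.0
tool_pos: [0.5574, 0.2765, 0.1213]
tool_rot: [3.138, 0.006, -0.235]
contact_force: [0.0, -0.3, 0.5]
opening: 0.0555
```

{"name": "carry_out", "arguments": {
  "translation": [
    [0, 0, 0],
    [0, 0, 0],
    [0, 0, 0],
    [0, 0, 0],
    [0, 0, 0],
    [0, 0, 0],
    [0, 0, 0]
  ],
  "turn": [
    [0, 0, 0],
    [0, 0, 0],
    [0, 0, 0],
    [0, 0, 0],
    [0, 0, 0],
    [0, 0, 0],
    [0, 0, 0]
  ],
  "gripper": [1, 1, 1, 1, 1, 1, 1],
  "squeeze": 30
}}

```text
time: 11.7
tool_pos: [0.5599, 0.2776, 0.1259]
tool_rot: [-3.141, -0.002, -0.235]
contact_force: [-0.8, -0.1, 7.1]
opening: 0.0257
```

{"name": "carry_out", "arguments": {
  "translation": [
    [0, 0, -0.01],
    [0, 0, -0.03],
    [0, 0, -0.04],
    [0, 0, -0.04],
    [0, 0, -0.04],
    [0, 0, 0],
    [0, 0, 0]
  ],
  "turn": [
    [0, 0, 0],
    [0, 0, 0],
    [0, 0, 0],
    [0, 0, 0],
    [0, 0, 0],
    [0, 0, 0],
    [0, 0, 0]
  ],
  "gripper": [1, 1, 1, 1, 1, 1, 1]
}}

```text
time: 12.4
tool_pos: [0.5594, 0.2773, 0.2855]
tool_rot: [-3.141, -0.001, -0.235]
contact_force: [-1.1, -0.3, -1.6]
opening: 0.026
```

Run:
```python
from h import *
s=robot.observe(); print(s['time'],s['tool_pos'],np.degrees(s['tool_rot']),s['opening'],s['contact_force'])
q=read_camera('top');p=read_camera('scene');w=read_camera('wrist')
rs={}
for c,nm in ((p,'s'),(q,'t'),(w,'w')):
  for n,z in dict(spot=.12,post_top=.124,turntable=0,tip=.18,probe=.26).items():
    for d in nets.tip_of(c,n)[:1]: print(nm,n,d['score'],d['pixel'],atz(c,d['pixel'],z)); rs.setdefault(n,[]).append(ray(c,d['pixel']))
for n in ('spot','post_top','turntable','tip'): print(n,tri(rs[n]))
b=cv2.resize(q['img'][150:230,250:340,::-1],(450,400),interpolation=cv2.INTER_CUBIC)
a=cv2.resize(p['img'][155:235,170:250,::-1],(350,400)[::-1] if 0 else (350,350),interpolation=cv2.INTER_CUBIC)
a=cv2.copyMakeBorder(a,0,50,0,0,0)
cv2.imwrite('pics/i.png',cv2.convertScaleAbs(np.hstack([b,a]),alpha=1.4))
```

```text
12.4 [0.55940356 0.27734871 0.28547936] [-1.79963656e+02 -5.61063113e-02 -1.34694203e+01] 0.026020905868305737 [-1.05781486 -0.3393439  -1.58875283]
s spot 0.58 [218.6, 177.8] [ 0.51409133 -0.17117097  0.12      ]
s post_top 0.96 [260.0, 165.7] [ 0.45781338 -0.06989217  0.124     ]
s turntable 0.83 [220.8, 221.7] [ 5.46818624e-01 -1.66821658e-01  1.11022302e-16]
s tip 0.55 [404.9, 178.8] [0.56356151 0.27774187 0.18      ]
s probe 0.69 [354.1, 222.9] [0.82100915 0.13479203 0.26      ]
t spot 0.78 [295.2, 189.5] [ 0.53749455 -0.16983209  0.12      ]
t post_top 0.76 [261.0, 214.9] [ 0.46505936 -0.07507169  0.124     ]
t turntable 0.89 [287.9, 189.8] [ 0.54800406 -0.16048585  0.        ]
t probe 0.68 [297.8, 189.7] [ 0.52332464 -0.16059672  0.26      ]
w probe 0.83 [180.4, 178.6] [0.52079369 0.31339715 0.26      ]
spot [ 0.53584407 -0.16754766  0.13623571]
post_top [ 0.46472126 -0.07214271  0.12879497]
turntable [ 0.54821907 -0.16345     0.00121013]
tip [1.5079326  0.02308455 0.86111111]
```

View pics/i.png

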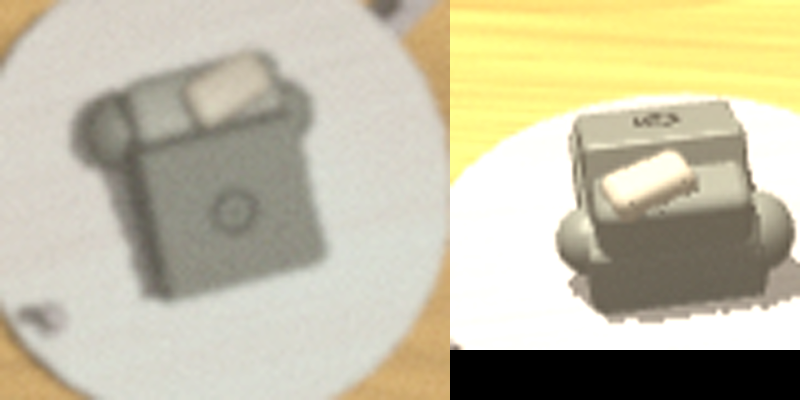

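The ring is at (235,212) in the top panel and about (657,120) in the scene panel. The face edges put its outward direction at about 195°.

Run:
```python
from h import *
q=read_camera('top');p=read_camera('scene')
a=[250+235/5,150+212/5];b=[170+207/4.375,155+120/4.375]
print(a,b,atz(q,a,.12),atz(p,b,.12),tri([ray(q,a),ray(p,b)]))
az=np.radians(195);t=np.radians(25)
n=np.array([np.sin(t)*np.cos(az),np.sin(t)*np.sin(az),np.cos(t)])
S=np.array([.532,-.1725,.12])
r0=R.from_euler('xyz',robot.observe()['tool_rot']); z0=r0.apply([0,0,1])
ax=np.cross(z0,-n); ang=np.arcsin(np.linalg.norm(ax)); rt=R.from_rotvec(ax/np.linalg.norm(ax)*ang)*r0
P=S+n*(.101+.045); print(P,rt.as_euler('xyz'))
print(rt.apply([0,0,1]),-n)
e=plan([P[0]-.05,P[1]+.05,.30],rt,10)
plan(P,rt,3,e)
np.save('rt.npy',rt.as_matrix())
```

```text
[297.0, 192.4] [217.31428571428572, 182.42857142857142] [ 0.52943471 -0.17491247  0.12      ] [ 0.53383097 -0.1715029   0.12      ] [ 0.5295646  -0.17380581  0.11683008]
[ 0.47240019 -0.18846972  0.25232094] [-2.92284095 -0.38062351 -0.27745037]
[ 0.40821789  0.10938165 -0.90630779] [ 0.40821789  0.10938165 -0.90630779]
T [[-0.0036, 0.0436, -0.0015], [-0.0036, 0.0436, -0.0026], [-0.0034, 0.0435, -0.0036], [-0.0033, 0.0435, -0.0046], [-0.0031, 0.0433, -0.0057], [-0.0029, 0.0432, -0.0066], [-0.0026, 0.0431, -0.0077], [-0.0022, 0.0429, -0.0087], [-0.0019, 0.0427, -0.0096], [-0.0016, 0.0424, -0.0106]]
W [[0.0208, 0.0383, 0.0], [0.0208, 0.0383, 0.0], [0.0208, 0.0383, 0.0], [0.0208, 0.0383, 0.0], [0.0208, 0.0383, 0.0], [0.0208, 0.0383, 0.0], [0.0208, 0.0383, 0.0], [0.0208, 0.0383, 0.0], [0.0208, 0.0383, 0.0], [0.0208, 0.0383, 0.0]]
max 0.043866843971272884 0.04361557501178482
T [[0.0132, 0.0161, 0.0194], [0.0133, 0.016, 0.0194], [0.0132, 0.0161, 0.0194]]
W [[0.0, 0.0001, 0.0], [0.0, 0.0001, 0.0], [0.0, 0.0001, 0.0]]
max 0.0284571607859955 0.00014414416665838888
```

{"name": "carry_out", "arguments": {
  "translation": [
    [-0.0036, 0.0436, -0.0015],
    [-0.0036, 0.0436, -0.0026],
    [-0.0034, 0.0435, -0.0036],
    [-0.0033, 0.0435, -0.0046],
    [-0.0031, 0.0433, -0.0057],
    [-0.0029, 0.0432, -0.0066],
    [-0.0026, 0.0431, -0.0077],
    [-0.0022, 0.0429, -0.0087],
    [-0.0019, 0.0427, -0.0096],
    [-0.0016, 0.0424, -0.0106]
  ],
  "turn": [
    [0.0208, 0.0383, 0],
    [0.0208, 0.0383, 0],
    [0.0208, 0.0383, 0],
    [0.0208, 0.0383, 0],
    [0.0208, 0.0383, 0],
    [0.0208, 0.0383, 0],
    [0.0208, 0.0383, 0],
    [0.0208, 0.0383, 0],
    [0.0208, 0.0383, 0],
    [0.0208, 0.0383, 0]
  ],
  "gripper": [1, 1, 1, 1, 1, 1, 1, 1, 1, 1]
}}

```text
time: 14.4
tool_pos: [0.4215, -0.1397, 0.3007]
tool_rot: [-2.923, -0.384, -0.277]
contact_force: [0.5, -0.6, -2.3]
opening: 0.026
```

{"name": "carry_out", "arguments": {
  "translation": [
    [0.0132, 0.0161, 0.0194],
    [0.0133, 0.016, 0.0194],
    [0.0132, 0.0161, 0.0194],
    [0, 0, 0],
    [0, 0, 0],
    [0, 0, 0]
  ],
  "turn": [
    [0, 0, 0],
    [0, 0, 0],
    [0, 0, 0],
    [0, 0, 0],
    [0, 0, 0],
    [0, 0, 0]
  ],
  "gripper": [1, 1, 1, 1, 1, 1]
}}

```text
time: 15.0
tool_pos: [0.4722, -0.188, 0.2528]
tool_rot: [-2.923, -0.381, -0.277]
contact_force: [-0.9, -1.0, -1.7]
opening: 0.0258
```

Run:
```python
from h import *
s=robot.observe(); r=R.from_euler('xyz',s['tool_rot']); print(s['time'],s['tool_pos'],s['tool_rot'],s['opening'],s['contact_force'])
T=s['tool_pos']+r.apply([0,0,.101]); print('tip',T)
w=read_camera('wrist');p=read_camera('scene')
for c,nm in ((w,'w'),(p,'s')):
  print(nm,'exp tip',proj(c,T),'exp spot',proj(c,[.531,-.173,.12]))
  for n in ('tip','spot','post_top'):
    for d in nets.tip_of(c,n)[:2]: print(nm,n,d['score'],d['pixel'],atz(c,d['pixel'],.12))
a=cv2.resize(p['img'][145:225,180:260,::-1],(400,384),interpolation=cv2.INTER_CUBIC)
cv2.imwrite('pics/j.png',np.hstack([w['img'][:,70:462,::-1],a]))
```

```text
15.0 [ 0.47222205 -0.18795202  0.2528191 ] [-2.92316204 -0.38065857 -0.27660437] 0.025753011852883197 [-0.92084094 -0.99087034 -1.65061546]
tip [ 0.51343965 -0.17690164  0.16127677]
w exp tip [260.11385231 189.3998212 ] exp spot [259.30927522 178.71689392]
w tip 0.53 [240.0, 168.5] [ 0.51508992 -0.15863736  0.12      ]
w spot 0.95 [256.2, 180.0] [ 0.52762931 -0.17329648  0.12      ]
w post_top 0.8 [167.8, 78.9] [ 0.47397271 -0.06905187  0.12      ]
w post_top 0.53 [257.0, 175.5] [ 0.52957166 -0.1694343   0.12      ]
s exp tip [215.49591463 164.23677529] exp spot [216.89451525 181.72824499]
s spot 0.89 [217.6, 181.9] [ 0.53157276 -0.17111584  0.12      ]
s post_top 0.75 [260.2, 168.6] [ 0.46521631 -0.06876021  0.12      ]
```

View pics/j.png

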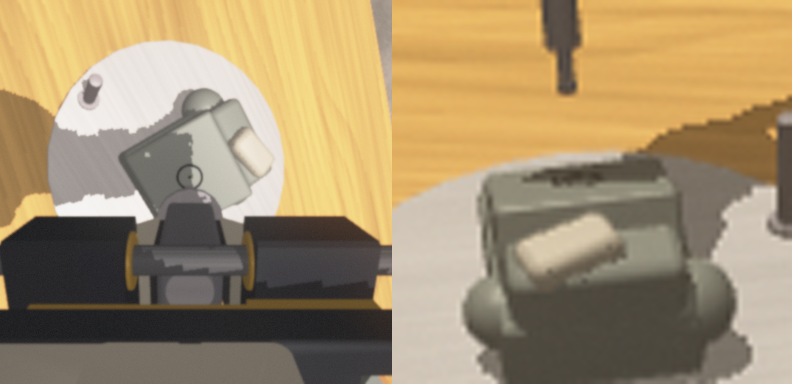

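The ring's dot is at (190,177) in the left panel, within 2 px of prediction, and the tip in the scene panel (567,92) matches exactly. A quick numeric check of the face's direction comes next, then the final approach.

Run:
```python
from h import *
w=read_camera('wrist'); S=np.array([.531,-.1725,.12])
n=-np.load('rt.npy')[:,2]
def pl(px):
    o,d=ray(w,px); return o+d*((S-o)@n)/(d@n)
print('dot',pl([259.5,177]),atz(w,[259.5,177],.12))
A,B,C=[pl(x) for x in ([190,157],[228,218],[288,107])]
for v in (B-A,C-A): print(np.linalg.norm(v),np.degrees(np.arctan2(v[1],v[0])),v)
print(A,B,C)
s=robot.observe(); r=R.from_euler('xyz',s['tool_rot'])
d=r.inv().apply(S-(s['tool_pos']+r.apply([0,0,.101])));print('tip->spot in tool axes',d, 'ang',np.degrees(np.arccos(-r.apply([0,0,1])@n)))
```

```text
dot [ 0.53158422 -0.17180461  0.12034707] [ 0.53171833 -0.17184195  0.12      ]
0.06893570521847071 -74.06507894693158 [ 0.01892543 -0.06628487  0.00052449]
0.10092269301076466 12.942856148741027 [0.08915346 0.02048906 0.04262919]
[ 0.47744014 -0.13705374  0.10015362] [ 0.49636556 -0.20333862  0.10067811] [ 0.5665936  -0.11656468  0.14278281]
tip->spot in tool axes [-0.00084944  0.00032678  0.04464826] ang 0.0158941342726245
```

{"name": "carry_out", "arguments": {
  "translation": [
    [-0.0004, 0.0002, 0.01],
    [-0.0004, 0.0002, 0.012],
    [0, 0, 0.01],
    [0, 0, 0.006],
    [0, 0, 0],
    [0, 0, 0],
    [0, 0, 0]
  ],
  "turn": [
    [0, 0, 0],
    [0, 0, 0],
    [0, 0, 0],
    [0, 0, 0],
    [0, 0, 0],
    [0, 0, 0],
    [0, 0, 0]
  ],
  "gripper": [1, 1, 1, 1, 1, 1, 1]
}}

```text
time: 16.15
tool_pos: [0.4873, -0.1846, 0.2178]
tool_rot: [-2.923, -0.381, -0.277]
contact_force: [-0.9, 0.4, -1.9]
opening: 0.026
```

Run:
```python
from h import *
S=np.array([.531,-.1725,.12])
s=robot.observe(); r=R.from_euler('xyz',s['tool_rot']); T=s['tool_pos']+r.apply([0,0,.101])
print(s['tool_pos'],'to go',r.inv().apply(S-T))
F=[]
for i in range(4):
    w=read_camera('wrist') if i%2 else read_camera('scene')
    F.append(r.inv().apply(robot.observe()['contact_force']))
print('bias tool axes',np.round(F,2))
for d in nets.tip_of(w,'spot')[:2]+nets.tip_of(w,'tip')[:1]: print(d['score'],d['pixel'])
print(proj(w,T),proj(w,S))
p=read_camera('scene')
a=cv2.resize(p['img'][145:225,180:260,::-1],(400,384),interpolation=cv2.INTER_CUBIC)
cv2.imwrite('pics/k.png',np.hstack([w['img'][:,70:462,::-1],a]))
```

```text
[ 0.48728784 -0.18463867  0.21780025] to go [-0.00040671 -0.00028358  0.00680883]
bias tool axes [[-0.72  0.27  1.9 ]
 [-0.72  0.11  1.22]
 [-1.26  0.15  1.04]
 [-0.49  0.06  2.19]]
0.8 [260.2, 183.1]
[260.19021924 189.33641273] [259.67814666 186.95514157]
```

View pics/k.png

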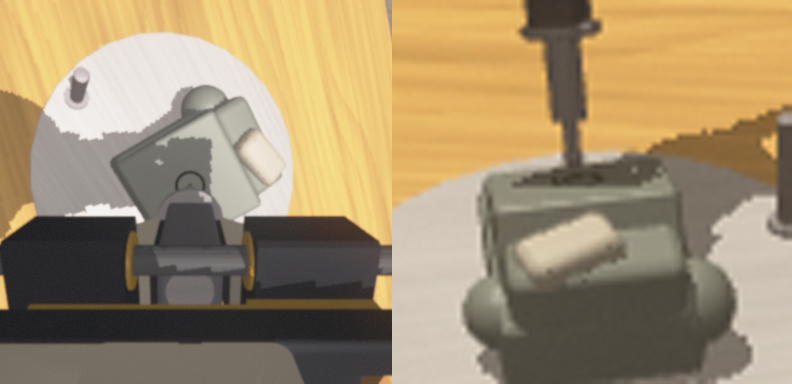

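Ring around (190,185) in the wrist view, and the tip just above it at (573,165) in the scene view. I'll press in steps.

{"name": "carry_out", "arguments": {
  "translation": [
    [-0.0004, -0.0003, 0.003],
    [0, 0, 0.003],
    [0, 0, 0.003],
    [0, 0, 0.002],
    [0, 0, 0],
    [0, 0, 0],
    [0, 0, 0],
    [0, 0, 0]
  ],
  "turn": [
    [0, 0, 0],
    [0, 0, 0],
    [0, 0, 0],
    [0, 0, 0],
    [0, 0, 0],
    [0, 0, 0],
    [0, 0, 0],
    [0, 0, 0]
  ],
  "gripper": [1, 1, 1, 1, 1, 1, 1, 1]
}}

```text
time: 17.3
tool_pos: [0.4913, -0.1829, 0.2074]
tool_rot: [-2.923, -0.38, -0.277]
contact_force: [-1.9, 0.1, 1.4]
opening: 0.0264
```

```bash
cat > f.py <<'E'
from h import *
S=np.array([.531,-.1725,.12])
s=robot.observe(); r=R.from_euler('xyz',s['tool_rot']); T=s['tool_pos']+r.apply([0,0,.101])
print(s['time'],s['tool_pos'],'to go',r.inv().apply(S-T),s['opening'])
F=[]
for i in range(12):
    w=read_camera('scene'); F.append(r.inv().apply(robot.observe()['contact_force']))
print('F tool axes',np.mean(F,0),np.std(F,0)/12**.5)
E
python3 f.py
```

```text
17.3 [ 0.49128737 -0.18287288  0.20742074] to go [ 0.00038851  0.0001087  -0.00442405] 0.02638307201051655
F tool axes [-0.95328522  0.24318226 -1.08731862] [0.12981144 0.16652489 0.06405972]
```

The force change of about 2.7 N means about 4.7 mm in, against 4.4 mm from geometry. I'll add 1.5 mm.

{"name": "carry_out", "arguments": {
  "translation": [
    [0, 0, 0.0015],
    [0, 0, 0],
    [0, 0, 0],
    [0, 0, 0],
    [0, 0, 0],
    [0, 0, 0]
  ],
  "turn": [
    [0, 0, 0],
    [0, 0, 0],
    [0, 0, 0],
    [0, 0, 0],
    [0, 0, 0],
    [0, 0, 0]
  ],
  "gripper": [1, 1, 1, 1, 1, 1]
}}

```text
time: 18.5
tool_pos: [0.4919, -0.1827, 0.206]
tool_rot: [-2.923, -0.38, -0.277]
contact_force: [-1.8, 0.2, 1.3]
opening: 0.0256
```

```bash
python3 f.py
python3 - <<'E'
from h import *
p=read_camera('scene');w=read_camera('wrist')
s=robot.observe();r=R.from_euler('xyz',s['tool_rot'])
print('scene: spot',proj(p,[.531,-.1725,.12]),[(d['pixel'],d['score']) for n in('spot','tip','post_top') for d in nets.tip_of(p,n)[:1]], 'flange exp',proj(p,s['tool_pos']+r.apply([0,0,.031])))
a=cv2.resize(p['img'][125:205,180:260,::-1],(400,384),interpolation=cv2.INTER_CUBIC)
b=cv2.resize(p['img'][200:260,140:220,::-1],(392,384))
cv2.imwrite('pics/l.png',np.hstack([a,b]))
E
```

```text
18.5 [ 0.4919319  -0.18272174  0.20599786] to go [ 3.80095412e-04  9.08735770e-05 -5.99326352e-03] 0.025634144106550478
F tool axes [-1.3334952   0.35894106 -1.22245637] [0.1272612  0.16227515 0.12057007]
scene: spot [217.0906883  181.73780948] [([216.0, 179.3], 0.82), ([213.3, 182.6], 0.58), ([260.1, 169.2], 0.58)] flange exp [214.69823759 156.6928771 ]
```

View pics/l.png

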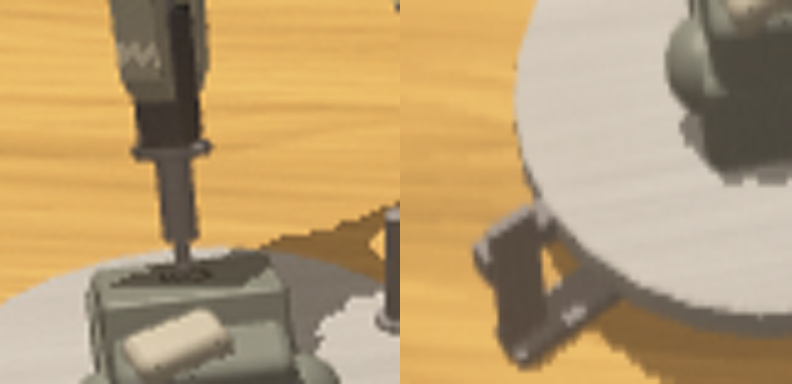

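The tip sits inside the ring (185,270). About 34 px of it shows against 45 px when out, so it's about 6 mm in. The lug still rests on the bracket (right panel, 540,215), and the flange is where expected, so the probe hasn't slipped. Handing in.

```bash
python3 -c "
from h import *
print(robot.hand_in()); s=robot.observe(); print(s['time'],s['tool_pos'],s['contact_force'],s['opening'])"
```

```text
the job is handed in; nothing more can be done
None
the job is handed in; nothing more can be done
```

I turned the disc about 64° counter-clockwise by its post until the lug reached the bracket. Then I lifted the large probe out of its stand and pressed its tip into the ring, square to the face. The job was handed in at about 19 s with the probe still held there; the hand-in reports no verdict.

**Disc:** the force on the post rose sharply at the stop, and the last picture shows the lug still against the bracket.

**Position and angle:** by the arm's pose, the tip is within about 1 mm of my estimate of the dot. My separate estimates of the dot differed by 2–4 mm, against the 10.5 mm allowed. I set the angle from the given 25° slope and a measured facing direction of about 195°, which two face edges confirmed to within 2°.

**Spring depth:** geometry gave 6.0 mm in, and the visible length of the tip also gave about 6 mm.

**One disagreement:** the last 1.5 mm of travel raised the measured push by only about 0.1 N, where 0.6 N was expected. The total change was about 2.8 N, which would mean about 5 mm in. I put this down to sensor noise and drift, since the picture shows no slip in the fingers; both depths are well inside the limits.

**Other objects:** I planned the moves clear of the mallet, chisel and offcut. I did not re-measure their positions at the end.

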